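Click the dose counter up to its peg

TASK

Bring the dose counter (the larger wheel, with six lugs) up to its mark for the next clinic: with a fingertip, gently flick the edge of its wheel anticlockwise as seen from above, click by click; let it come to rest one click short, then give the last click, so that the ridge on the wheel points at the black marker peg. Do not run past the peg, do not turn the smaller four-lugged wheel, and do not pick up or disturb anything else on the table.

Things in the scene. Friction and masses are not known exactly. Their poses are not given: they have to be found in the camera images.
- counter: Dose counter: green round base plate, 156 mm across, 15 mm thick, fixed to the table, with a flat white six-lugged wheel on a 32 mm thick column. Origin under the plate on the wheel's vertical axis; z up, x axis away from the robot (world +x, give or take 20 degrees). The wheel lies 34 to 48 mm above the table, 19 mm of free air below it.
- counter_hub (a point): On the counter wheel's axis, level with its upper face, 48 mm above the table. Disc radius 38 mm; six lugs, 10 mm wide with round ends, reach a radius of 56 mm, 60 degrees apart (about 44 mm free between tips). A black straight ridge, 7 mm wide, 6 mm proud of the upper face, runs from a low hub cap along one lug to its end.
- tally_ridge_end (a point): outer end of the ridge on the counter's wheel, 54 mm from the axis, level with the wheel's upper face; turns with the wheel. At the start it points towards the robot (along the counter's -x axis).
- peg_top (a point): Centre of the 16 mm ball on the fixed black marker peg, 60 mm above the table. The peg (10 mm thick) stands in one of three holes of the base plate, 67 mm from the axis, just outside the wheel on the side away from the robot: on the counter's x axis or 60 degrees either side of it. The two other holes have flat black plugs.
- tally (a joint): Counter wheel angle, rad, 0 at the start, growing anticlockwise seen from above. A sprung detent holds it at every 60 degrees (1.047 rad); it starts at rest in one, with the ridge 2, 3 or 4 clicks short of the peg. Needs about 3 N at the edge; pushed past half a click it snaps on to the next and stays. It can overrun the peg; backwards it is stopped before half a click.
- selector_hub (a point): On the axis of a second, smaller stand, at its wheel's upper face 48 mm above the table: green base plate 110 mm across, white wheel 72 mm across with only four lugs, a ridge, and a square post at its rim; fixed on the other side, left or right of the counter. Leave its wheel as it is.
- small_wheel (a joint): Angle of the smaller stand's four-lugged wheel in rad, about 0 at the start; it has no clicks and turns with slight friction.
- cup0: paper cup of wrapped sticks, 68 mm across, about 100 mm high with its sticks, at the back of the work area; origin at its underside; leave alone
- cup1: as cup0
- cup2: as cup0
- tape: roll of grey tape lying flat, 54 mm across, 24 mm high, between the two stands; leave alone
- vial: amber vial, 26 mm across, 48 mm high, between the two stands, nearer the robot; leave alone
- spray: white bottle with a blue cap, 56 mm across, 130 mm high, on the left; leave alone
- dish: open steel dish 100 x 170 x 30 mm, on the right; leave alone
- ampoules: small carton 70 x 45 x 30 mm, on the left; leave alone
There are look-alikes about, which are no part of the job. Leave any pink or red look-alike of the counter alone.

How it is judged:
By the outcome, as a careful person would: the job done as asked, in the order asked, and still so for the second after the job is handed in, with the robot touching nothing.
It also fails if it takes over 72 s, if anything falls off the work surface, if the arm or the gripper's body presses on something with over 40 N, if the wrist force passes 120 N, or if a joint passes its speed limit or range.

ROBOT

A 6-joint arm with a two-finger parallel gripper is mounted at the origin on the work surface. World frame = base frame: x ahead of the robot, y to its left, z up, the work surface at z = 0. Lengths are in mm, angles in degrees, forces in N, time in s.
With the tool pointing down it reaches from about 375 to 900 mm from the base axis. Payload 3.1 kg.
Tool frame: the origin (TCP) lies on the centre line of the jaws, within the pads' length; the fingertips stand 14 mm ahead of it and the grasp point (between the pads) lies 5 mm behind it; z points along the fingers, y is the direction in which the jaws open and shut (so a half turn about z gives the same grasp; the last joint's range is limited). The gripper opens to 87 mm and grips with 3 to 60 N. Pads are 19 mm wide; open, the fingers measure 117 mm over their backs; the gripper's body (75 mm by 190 mm) begins 51 mm behind the grasp point.
Start: joints at [63.455, 30.224, 82.088, -0, 67.689, -10.227], TCP at [175.563, 599.812, 236.548] pointing down, gripper open.
Joint ranges: [-176.69, 176.69], [-43.24, 126.21], [12.49, 139.97], [-82, 262], [0, 151.66], [-163.58, 163.58]. Speed limits (degrees/s): [159.86, 159.86, 180, 180, 180, 180].

INTERFACE

Orientations are given as [roll, pitch, yaw] about the fixed x, y, z axes, in that order (R = Rz(yaw) Ry(pitch) Rx(roll)).
In Python, from station import observe, imaging, job, models gives the robot as it stands. The module is installed in compiled form; this text tells all that it offers.
- The arm moves only by the tool carry_out, never from a script. Its argument "rows" is a list of rows, each a list of 5 numbers: the shift along the world's x, y, z in m, then the turn about the world's z in degrees, then the closure, from -1 (fully open) to 1 (shut). In form: [[x, y, z, twist, hand], ...]. A call has 1 to 20 rows; each row is the pose to reach, as a shift and turn from the pose measured when the call began; what a row does not reach only later rows make up. A row lasts 1/10 s, in which the tool goes at most 50 mm and 8.59 degrees, less where a joint would pass 70% of its speed; a pose out of reach is approached as far as the arm can. A call with a gripper value outside its range is refused whole. The fingers move at their own pace and stop on an object; "squeeze" is the grip in N (left out, the last holds). Time passes only in rows, so rows that repeat a pose let the fingers close. It gives the time, the measured TCP pose, the force and the opening at its end, in the units of the state.
- observe(): the state, without advancing time (a new reading comes with each control period).
- imaging.capture(name): name is "scene" or "top"; returns (picture, depth): 384x512x3 uint8, blue, green, red; 384x512 float32, mm along the optical axis (not along the pixel's ray), 0 where there is no reading.
- imaging.camera_model(name): a dict with "mtx" (3x3 intrinsics, pixels), "D" ([k1, k2, p1, p2, k3] as OpenCV has them; the pictures are not rectified), "camera_from_world" (4x4, takes a point from world to camera coordinates). Camera axes: x right, y down, z forward; pixel columns grow to the right and rows downward; lengths in mm; the calibration is good to about 2 mm. A picture is of the moment at which its call begins. camera_model takes no time and is no camera call.
- job.close_job(): hands the job in, once; it reports no verdict.
Trained networks look in the newest picture that a camera, given by its name, has taken for a name from the list of things; names that differ only in an ending like _2 or _b are one class to them, and where a whole thing is asked for, a point or a joint stands for the part that bears it (a point fixed in the world has none). Each returns a list of dicts, best first, with "conf" (0 to 1); they miss things now and then, are a little off and sometimes report something else, mostly with a low value. They report only what shows in the picture. A call takes as long as a camera call. They do not tell look-alikes from the thing itself.
- models.search_frame(target, camera): "bbox" ([left, top, right, bottom] in pixels, round what is visible of it).
- models.trace(target, camera): "region" (384x512 bool, what is visible of it) and "bbox" ([left, top, right, bottom] in pixels, round what is visible of it).
The state is a dict: "t": time; "qpos": joint angles; "joint_velocities": joint speeds; "effort": joint torques, N m; "position": TCP position; "tool_rot": TCP orientation; "contact_force": force on the tool from outside, world axes, zero at the start; "moment": the same for the moment, N m; "gripper_width": opening from 0.0 (shut) to 1.0 (fully open).
Only numpy, scipy, OpenCV 4.12 (cv2) and the standard library are available. Lean on these libraries where they do the work, as an engineer would, in place of code of your own. Each camera call takes 0.05 s, during which the arm holds its last target. There are 200 camera calls.

## Working session

There is one attempt and no reset: what is moved stays moved. The work goes in short steps, Python scripts to look and compute and a tool call to move; the robot and the scene stay as the last step left them, time stands still between calls to the robot, and variables do not carry over. Pictures are saved under pics/ and viewed, about 8 in all and at most 12, crops included, and the job is handed in when it is done.

Besides the shell and the picture viewer there is one more tool, called by a JSON object that holds its "op" and its "data". carry_out: Moves the arm, as the interface text tells. Its arguments: {"type":"object","properties":{"rows":{"type":"array","items":{"type":"array","items":{"type":"number"}}},"squeeze":{"type":"number"}},"required":["rows"]}

```bash
mkdir -p pics
cat > h.py <<'E'
import numpy as np, cv2
from station import observe, imaging, job, models
def px2plane(cam,uv,z):
    m=imaging.camera_model(cam);K=np.array(m["mtx"],float);D=np.array(m["D"],float);T=np.array(m["camera_from_world"],float)
    p=cv2.undistortPoints(np.array(uv,float).reshape(-1,1,2),K,D).reshape(-1,2)
    R,t=T[:3,:3],T[:3,3];c=-R.T@t
    d=np.c_[p,np.ones(len(p))]@R
    return c+d*((z-c[2])/d[:,2])[:,None]
def w2px(cam,P):
    m=imaging.camera_model(cam);T=np.array(m["camera_from_world"],float)
    return cv2.projectPoints(np.array(P,float).reshape(-1,3),cv2.Rodrigues(T[:3,:3])[0],T[:3,3],np.array(m["mtx"],float),np.array(m["D"],float))[0].reshape(-1,2)
E
python3 - <<'E'
from h import *
for c in("top","scene"):
    im,d=imaging.capture(c);cv2.imwrite(f"pics/{c}0.png",im)
    for n in("counter","counter_hub","peg_top","selector_hub"):
        for r in models.search_frame(n,c)[:3]:
            b=r["bbox"];print(c,n,round(r["conf"],2),np.round(b),np.round(px2plane(c,[(b[0]+b[2])/2,(b[1]+b[3])/2],48)[0]))
s=observe();print(s)
E
```

```text
top counter 0.87 [158. 248. 209. 297.] [273. 248.  48.]
top counter 0.85 [261. 228. 313. 277.] [336. -61.  48.]
top counter 0.7 [193. 170. 241. 218.] [511. 153.  48.]
top counter_hub 0.92 [ 90. 229. 142. 284.] [316. 457.  48.]
top counter_hub 0.83 [261. 228. 312. 276.] [338. -59.  48.]
top counter_hub 0.74 [157. 246. 207. 298.] [274. 253.  48.]
top selector_hub 0.92 [293. 169. 330. 206.] [ 535. -136.   48.]
scene counter 0.85 [276. 177. 329. 212.] [552. 145.  48.]
scene counter 0.82 [298. 139. 340. 166.] [326. 250.  48.]
scene counter 0.74 [204. 154. 251. 189.] [397. -62.  48.]
scene counter_hub 0.93 [278. 175. 329. 217.] [558. 146.  48.]
scene counter_hub 0.9 [354. 139. 401. 171.] [369. 442.  48.]
scene counter_hub 0.84 [293. 135. 337. 170.] [323. 237.  48.]
scene peg_top 0.67 [192. 190. 216. 210.] [ 540. -136.   48.]
scene peg_top 0.61 [284. 184. 288. 200.] [531. 102.  48.]
scene selector_hub 0.85 [188. 193. 227. 226.] [ 583. -127.   48.]
{'t': 0.5, 'qpos': array([ 6.34544769e+01,  3.02262734e+01,  8.20924675e+01, -2.02302175e-03,
        6.76883202e+01, -1.02271530e+01]), 'joint_velocities': array([-0.06824861, -0.07154021, -0.15715082,  0.03618126, -0.11591853,
        0.08634615]), 'effort': array([-1.07797114e-03, -4.39604795e+01, -1.76790386e+01,  6.33385708e-02,
        5.15390409e-02, -2.66284650e-05]), 'position': array([175.55831276, 599.76756766, 236.49213192]), 'tool_rot': array([-1.79992719e+02,  5.88020186e-04,  1.63682398e+02]), 'contact_force': array([ 0.49998393, -0.31150896,  0.0167169 ]), 'moment': array([-0.01059772, -0.02036215, -0.01902442]), 'gripper_width': 0.9988844819639446}
```

View pics/top0.png

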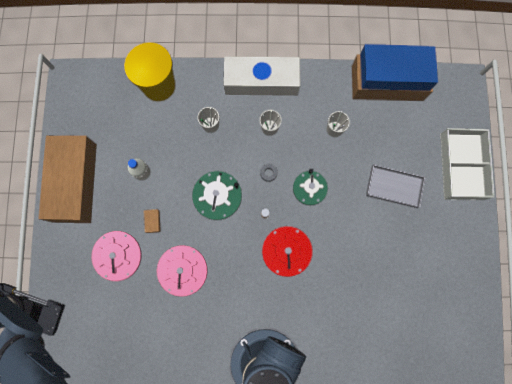

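View pics/scene0.png

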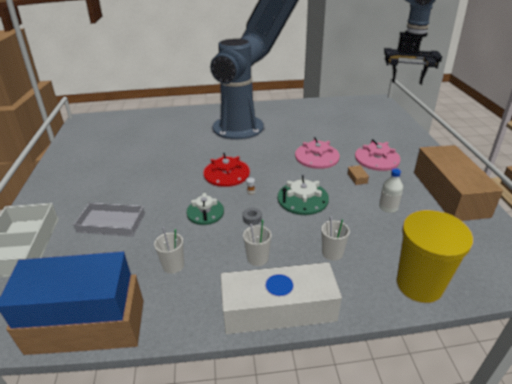

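The real counter is the green plate at top px (217,195), with its ridge pointing down (towards the robot). The selector is at (310,187), and the red and pink ones are look-alikes. I'll zoom in on the counter to find its peg.

Run:
```python
from h import *
a=cv2.imread("pics/top0.png")[160:230,180:290];b=cv2.imread("pics/scene0.png")[165:230,230:340]
cv2.imwrite("pics/c1.png",np.vstack([cv2.resize(a,(550,350),interpolation=2),cv2.resize(b,(423,250),interpolation=2).copy() if 0 else cv2.copyMakeBorder(cv2.resize(b,(423,250),interpolation=2),0,0,0,127,0)]))
im,d=imaging.capture("top")
hsv=cv2.cvtColor(im,cv2.COLOR_BGR2HSV)
g=((hsv[...,0]>65)&(hsv[...,0]<95)&(hsv[...,1]>90)).astype(np.uint8);g[:, :180]=0;g[:,250:]=0;g[:150]=0;g[230:]=0
pts=cv2.findNonZero(cv2.morphologyEx(g,2,np.ones((2,2))))
hull=cv2.convexHull(pts).reshape(-1,2)
W=px2plane("top",hull+0.0,15);print("plate circle",cv2.minEnclosingCircle(W[:,:2].astype(np.float32)))
T=models.trace("counter_hub","top")
for r in T[:5]:
    m=r["region"];ys,xs=np.nonzero(m);print(r["conf"],r["bbox"],m.sum(),px2plane("top",[xs.mean(),ys.mean()],48))
white=(hsv[...,1]<60)&(hsv[...,2]>150);white[:,:195]=0;white[:,240:]=0;white[:172]=0;white[218:]=0
hull=cv2.convexHull(cv2.findNonZero(white.astype(np.uint8))).reshape(-1,2)
print("wheel",cv2.minEnclosingCircle(px2plane("top",hull+0.0,48)[:,:2].astype(np.float32)))
for n in("peg_top","tally_ridge_end"):
    for c in("top","scene"):
        if c=="scene" and n=="peg_top": imaging.capture("scene")
        for r in models.search_frame(n,c)[:5]:
            b=r["bbox"];print(n,c,round(r["conf"],2),np.round(b),np.round(px2plane(c,[(b[0]+b[2])/2,(b[1]+b[3])/2],60 if n[0]=="p" else 51)[0]))
```

```text
plate circle ((510.7655334472656, 154.54168701171875), 75.9405517578125)
0.85 [192.9, 170.0, 241.5, 222.6] 1914 [[509.16350202 156.13157149  48.        ]]
0.7 [91.8, 229.6, 142.0, 280.2] 1940 [[319.21985651 454.74854519  48.        ]]
0.62 [261.0, 228.2, 315.0, 279.8] 2094 [[340.76558333 -60.7305385   48.        ]]
0.59 [155.7, 244.6, 205.9, 296.9] 1997 [[278.29911972 254.28801817  48.        ]]
wheel ((506.999267578125, 165.48768615722656), 76.87826538085938)
peg_top top 0.58 [194. 169. 243. 217.] [512. 148.  60.]
peg_top scene 0.51 [280. 186. 288. 202.] [557.  90.  60.]
tally_ridge_end top 0.96 [ 97. 238. 128. 273.] [320. 466.  51.]
tally_ridge_end top 0.89 [201. 176. 232. 210.] [515. 156.  51.]
tally_ridge_end top 0.87 [273. 235. 306. 268.] [340. -68.  51.]
tally_ridge_end top 0.74 [162. 254. 199. 290.] [273. 257.  51.]
tally_ridge_end scene 0.97 [212. 155. 239. 171.] [351. -66.  51.]
tally_ridge_end scene 0.85 [299. 140. 334. 157.] [302. 248.  51.]
tally_ridge_end scene 0.73 [363. 139. 395. 157.] [327. 461.  51.]
tally_ridge_end scene 0.59 [287. 174. 320. 204.] [529. 153.  51.]
```

View pics/c1.png

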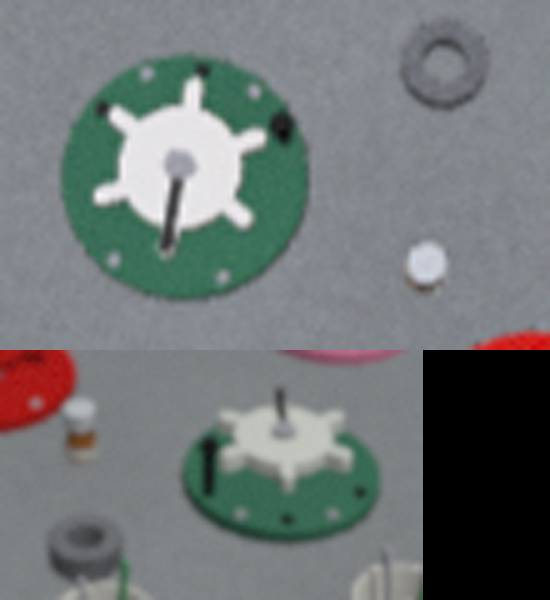

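```bash
cat > fit.py <<'E'
from h import *
from scipy.optimize import minimize
def fit(im,x0):
    g=im[160:230,180:255].astype(float).min(axis=2) # white wheel bright in all channels
    vv,uu=np.mgrid[160:230,180:255]
    W=px2plane("top",np.c_[uu.ravel(),vv.ravel()],48)[:,:2]; g=g.ravel()
    sg=lambda d:1/(1+np.exp(d/1.2))
    def cost(p):
        q=W-p[:2];r=np.hypot(*q.T);a=np.arctan2(q[:,1],q[:,0])-np.radians(p[2])
        a=(a+np.pi/6)%(np.pi/3)-np.pi/6
        x,y=r*np.cos(a),r*np.sin(a)
        d=np.minimum(r-38,np.hypot(x-np.clip(x,0,51),y)-5)
        m=sg(d);ring=(r<66)&~((r<58)&(np.abs(np.arctan2(q[:,1],q[:,0]))>9)) 
        return -np.corrcoef(m[r<64],g[r<64])[0,1]
    best=min((minimize(cost,[x0[0],x0[1],a],method="Nelder-Mead",options=dict(initial_simplex=np.array([x0[0],x0[1],a])+np.array([[0,0,0],[5,0,0],[0,5,0],[0,0,8]]))) for a in(-15,-5,10,25)),key=lambda r:r.fun)
    return best.x,best.fun
E
python3 - <<'E'
from fit import *
im=cv2.imread("pics/top0.png")
print(fit(im,(508,156)))
P=px2plane("top",[[216,192.6],[236.6,185.4],[213.4,210]],[50][0]);print(P)
peg=px2plane("top",[[236.6,185.4]],60);print("peg",peg)
for n in("spray","vial","tape"):
    for c in("top",):
        for r in models.search_frame(n,c)[:2]:
            b=r["bbox"];print(n,r["conf"],px2plane(c,[(b[0]+b[2])/2,(b[1]+b[3])/2],40)[0].round())
E
```

```text
(array([514.82073392, 158.34922115,  -8.31363341]), np.float64(-0.9375075658427203))
[[515.43109953 156.61161537  50.        ]
 [538.5560113   94.07147597  50.        ]
 [461.7458018  163.13442144  50.        ]]
peg [[536.70518902  93.63497579  60.        ]]
spray 0.79 [584. 403.  40.]
vial 0.41 [447.  -1.  40.]
tape 0.61 [582.  -6.  40.]
tape 0.34 [517. 163.  40.]
```

{"op": "carry_out", "data": {"rows": [[0.016,-0.023,0,-6,1],[0.033,-0.045,0,-12.5,1],[0.049,-0.068,0,-19,1],[0.065,-0.09,0,-25,1],[0.081,-0.113,0,-31,1],[0.098,-0.135,0,-37.5,1],[0.114,-0.158,0,-44,1],[0.13,-0.18,0,-50,1],[0.147,-0.203,0,-56,1],[0.163,-0.226,0,-62.5,1],[0.179,-0.248,0,-69,1],[0.195,-0.271,0,-75,1],[0.212,-0.293,0,-81,1],[0.228,-0.316,0,-87.5,1],[0.244,-0.338,0,-94,1],[0.26,-0.361,0,-100,1],[0.277,-0.384,0,-106.5,1],[0.293,-0.406,0,-112.7,1],[0.293,-0.406,0,-112.7,1]], "squeeze": 10}}

```text
t: 2.9
position: [471.2, 191.7, 236.9]
tool_rot: [179.9, -0.1, 50.7]
contact_force: [-0.2, 0.1, 0.6]
gripper_width: 0.002
```

{"op": "carry_out", "data": {"rows": [[-0.002,0.002,-0.03,0,1],[-0.002,0.002,-0.06,0,1],[-0.002,0.002,-0.09,0,1],[-0.002,0.002,-0.12,0,1],[-0.002,0.002,-0.145,0,1],[-0.002,0.002,-0.157,0,1],[-0.002,0.002,-0.157,0,1]]}}

```text
t: 3.6
position: [467.9, 193.9, 78.6]
tool_rot: [-180.0, 0.1, 50.8]
contact_force: [0.1, 0.5, -0.4]
gripper_width: 0.005
```

Run:
```python
from h import *
o=[]
for c,(u,v) in(("top",(215,192)),("scene",(303,195))):
    im,d=imaging.capture(c);cv2.imwrite(f"pics/{c}1.png",im);o.append(cv2.resize(im[v-45:v+35,u-40:u+40],(400,400),interpolation=2))
cv2.imwrite("pics/c2.png",np.hstack(o));s=observe();print(s["position"],s["tool_rot"])
```

```text
[469.55704072 194.07692877  80.4546827 ] [ 1.79832929e+02 -1.20714554e-01  5.07538801e+01]
```

View pics/c2.png

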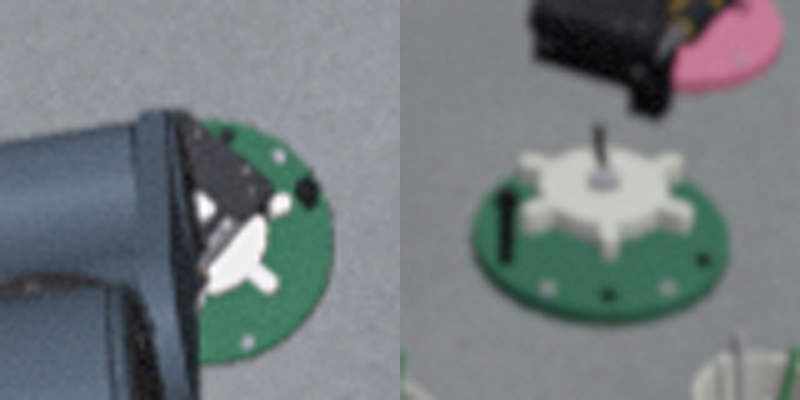

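The finger hangs above the gap between the ridge lug (scene crop 600,140) and the next lug (670,165). I'll lower it to a tip height of about 29 mm.

{"op": "carry_out", "data": {"rows": [[0,0,-0.012,0,1],[0,0,-0.024,0,1],[0,0,-0.037,0,1],[0,0,-0.037,0,1]]}}

```text
t: 4.1
position: [468.3, 193.8, 41.7]
tool_rot: [180.0, 0.0, 50.7]
contact_force: [0.1, -0.1, -0.5]
gripper_width: 0.004
```

Run:
```python
from h import *
im,d=imaging.capture("scene");u,v=303,195;cv2.imwrite("pics/c3.png",cv2.resize(im[v-45:v+35,u-40:u+40],(560,560),interpolation=2));s=observe();print(s["position"],s["tool_rot"],s["contact_force"])
import math
for a in np.arange(141,262,4): print(a,round(514+58*math.cos(math.radians(a)),1),round(157+58*math.sin(math.radians(a)),1))
```

```text
[468.70283711 193.85561803  42.3068357 ] [ 1.79933482e+02 -4.78375323e-03  5.07485833e+01] [-0.47494585  0.2791279   0.83610827]
141 468.9 193.5
145 466.5 190.3
149 464.3 186.9
153 462.3 183.3
157 460.6 179.7
161 459.2 175.9
165 458.0 172.0
169 457.1 168.1
173 456.4 164.1
177 456.1 160.0
181 456.0 156.0
185 456.2 151.9
189 456.7 147.9
193 457.5 144.0
197 458.5 140.0
201 459.9 136.2
205 461.4 132.5
209 463.3 128.9
213 465.4 125.4
217 467.7 122.1
221 470.2 118.9
225 473.0 116.0
229 475.9 113.2
233 479.1 110.7
237 482.4 108.4
241 485.9 106.3
245 489.5 104.4
249 493.2 102.9
253 497.0 101.5
257 501.0 100.5
261 504.9 99.7
```

View pics/c3.png

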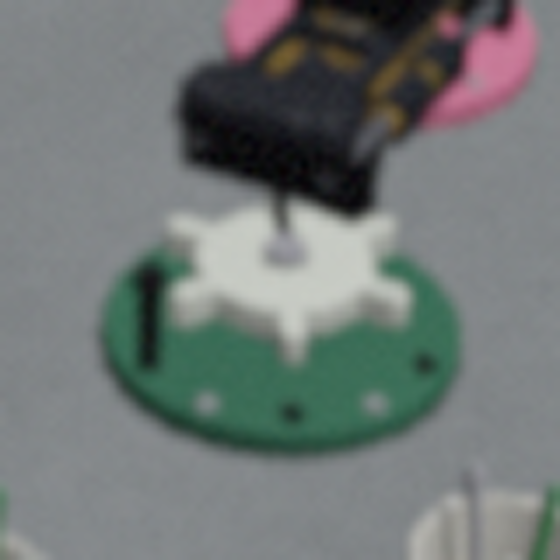

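{"op": "carry_out", "data": {"rows": [[-0.0024,-0.0032,0,4,1],[-0.0046,-0.0066,0,8,1],[-0.0066,-0.0102,0,12,1],[-0.0083,-0.0138,0,16,1],[-0.0097,-0.0176,0,20,1],[-0.0109,-0.0215,0,24,1],[-0.0118,-0.0254,0,28,1],[-0.0125,-0.0294,0,32,1],[-0.0128,-0.0335,0,36,1],[-0.0129,-0.0375,0,40,1],[-0.0127,-0.0416,0,44,1],[-0.0122,-0.0456,0,48,1],[-0.0114,-0.0495,0,52,1],[-0.0104,-0.0535,0,56,1],[-0.009,-0.0573,0,60,1],[-0.009,-0.0573,0,60,1],[-0.009,-0.0573,0,60,1]]}}

```text
t: 5.85
position: [459.9, 136.6, 42.4]
tool_rot: [179.9, 0.0, 110.6]
contact_force: [0.6, -0.4, 0.5]
gripper_width: 0.004
```

Run:
```python
from h import *
im,d=imaging.capture("scene");u,v=303,195;cv2.imwrite("pics/c4.png",cv2.resize(im[v-45:v+35,u-40:u+40],(560,560),interpolation=2));s=observe();print(s["position"],s["tool_rot"],s["contact_force"])
```

```text
[459.84421751 136.63976757  42.43332861] [1.79909977e+02 7.66314967e-04 1.10671730e+02] [ 0.26121206  0.57263568 -0.56860593]
```

View pics/c4.png

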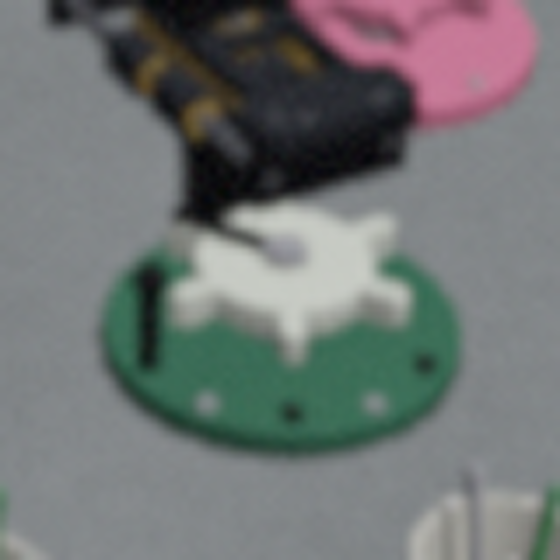

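One click is done: the ridge now points at the next lug position (200,225), one click short of the peg (150,280). I'll let it rest, then give the last click.

{"op": "carry_out", "data": {"rows": [[0,0,0,0,1],[0,0,0,0,1],[0,0,0,0,1],[0,0,0,0,1],[0,0,0,0,1],[0,0,0,0,1],[0,0,0,0,1],[0,0,0,0,1]]}}

```text
t: 6.7
position: [459.8, 136.6, 42.4]
tool_rot: [179.9, 0.0, 110.7]
contact_force: [-0.5, -1.1, 0.4]
gripper_width: 0.002
```

{"op": "carry_out", "data": {"rows": [[0.0015,-0.0037,0,4,1],[0.0034,-0.0073,0,8,1],[0.0055,-0.0108,0,12,1],[0.0078,-0.0141,0,16,1],[0.0103,-0.0173,0,20,1],[0.0131,-0.0202,0,24,1],[0.016,-0.023,0,28,1],[0.0192,-0.0255,0,32,1],[0.0225,-0.0278,0,36,1],[0.026,-0.0299,0,40,1],[0.0296,-0.0318,0,44,1],[0.0333,-0.0333,0,48,1],[0.0371,-0.0347,0,52,1],[0.0411,-0.0357,0,56,1],[0.0411,-0.0357,0,56,1],[0.0411,-0.0357,0,56,1],[0.0411,-0.0357,0,56,1],[0.0411,-0.0357,0,56,1]]}}

```text
t: 8.5
position: [500.8, 101.0, 42.4]
tool_rot: [179.9, -0.0, 166.6]
contact_force: [0.8, -0.6, 0.6]
gripper_width: 0.005
```

Run:
```python
from h import *
im,d=imaging.capture("scene");u,v=303,195;cv2.imwrite("pics/c5.png",cv2.resize(im[v-45:v+35,u-40:u+40],(560,560),interpolation=2));s=observe();print(s["position"],s["tool_rot"],s["contact_force"])
```

```text
[500.89713982 100.99975689  42.45807739] [1.79906936e+02 3.04594849e-03 1.66647328e+02] [-0.10943305 -0.08928046 -0.42034274]
```

View pics/c5.png

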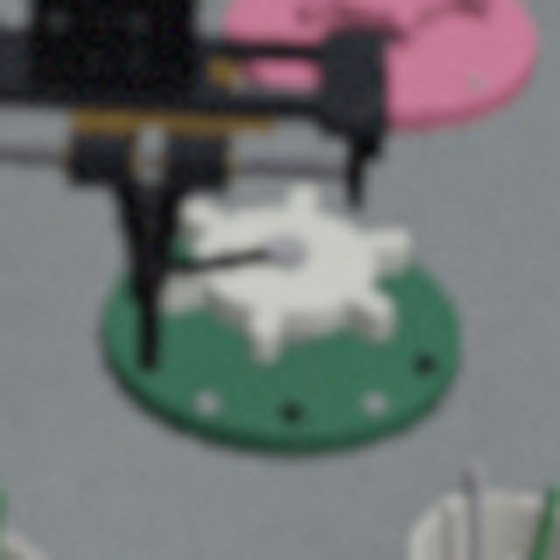

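The ridge stands about 13° short of the peg direction, and the front lug is at (265,345) instead of (292,350). I'll wait a little without moving to see whether it is still settling.

{"op": "carry_out", "data": {"rows": [[0,0,0,0,1],[0,0,0,0,1],[0,0,0,0,1],[0,0,0,0,1],[0,0,0,0,1]]}}

```text
t: 9.05
position: [500.9, 101.0, 42.4]
tool_rot: [179.9, -0.0, 166.6]
contact_force: [0.2, 0.0, 0.0]
gripper_width: 0.008
```

Run:
```python
from h import *
F=[]
for i in range(8): F.append(observe()["contact_force"]); im,d=imaging.capture("scene")
u,v=303,195;a=im[v-45:v+35,u-40:u+40];b=imaging.capture("top")[0][150:230,175:255]
cv2.imwrite("pics/c6.png",np.hstack([cv2.resize(x,(400,400),interpolation=2) for x in(a,b)]));print(np.mean(F,0),np.std(F,0))
```

```text
[-0.11316438 -0.04812589 -0.21926628] [0.38889506 0.40277813 0.48159937]
```

View pics/c6.png

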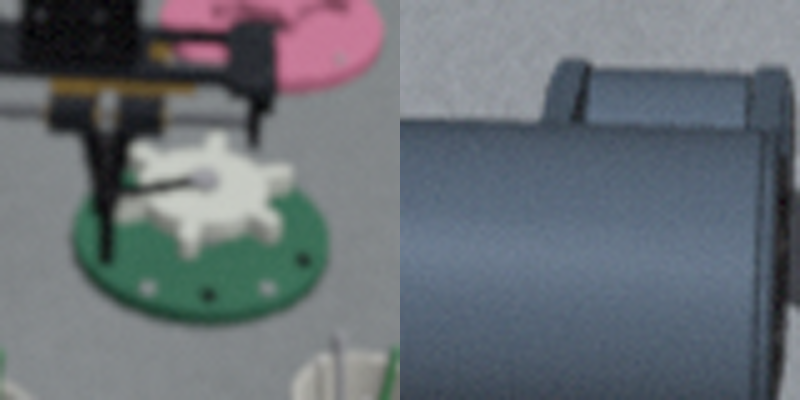

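Run:
```python
from h import *
tips=np.array([[265,335],[383,310],[408,238],[303,190],[195,208]])/7+[263,150]
P=px2plane("scene",tips,46)[:,:2];h=px2plane("scene",[[263+288/7,150+245/7]],50)[0]
print("hub",h)
d=P-[514,157];print(np.hypot(*d.T),np.degrees(np.arctan2(d[:,1],d[:,0])))
# reference at detent, c4
tips=np.array([[292,342],[190,308],[405,295],[390,222]])/7+[263,150]
d=px2plane("scene",tips,46)[:,:2]-h[:2];print("ref",np.degrees(np.arctan2(d[:,1],d[:,0])))
tips=np.array([[265,335],[383,310],[408,238],[303,190],[195,208]])/7+[263,150]
d=px2plane("scene",tips,46)[:,:2]-h[:2];print("now",np.degrees(np.arctan2(d[:,1],d[:,0])))
```

```text
hub [508.15422988 159.55458859  50.        ]
[53.42069226 51.61236465 56.71708084 55.3469434  53.74404894] [ -20.7912996    39.39404174   99.50366981  159.33866167 -146.06966746]
ref [-10.65228511 -55.46192561  48.68176867 108.60128662]
now [ -21.09140775   33.4407172    93.77121881  159.72195664 -139.9640562 ]
```

The wheel hangs about 11° short of its detent and no force acts on the finger, so it isn't touching. I'll lift out, go back to the gap behind (between the lugs at about 160° and 220°), and look from above that spot.

{"op": "carry_out", "data": {"rows": [[0,0,0.015,0,1],[0,0,0.035,0,1],[0,0,0.05,0,1],[-0.005,0.005,0.05,-7.5,1],[-0.01,0.01,0.05,-15,1],[-0.015,0.015,0.05,-22.5,1],[-0.02,0.02,0.05,-30,1],[-0.025,0.025,0.05,-37.5,1],[-0.03,0.031,0.05,-45,1],[-0.035,0.037,0.05,-52.5,1],[-0.04,0.042,0.05,-60,1],[-0.044,0.046,0.05,-66.6,1],[-0.044,0.046,0.05,-66.6,1],[-0.044,0.046,0.05,-66.6,1]]}}

```text
t: 10.9
position: [457.0, 147.0, 92.5]
tool_rot: [179.9, 0.0, 100.2]
contact_force: [0.6, 0.8, -0.2]
gripper_width: 0.006
```

Run:
```python
from h import *
im,d=imaging.capture("scene");u,v=303,195;cv2.imwrite("pics/c7.png",cv2.resize(im[v-45:v+35,u-40:u+40],(560,560),interpolation=2));s=observe();print(s["position"],s["tool_rot"],s["contact_force"])
```

```text
[457.22068523 146.89132778  92.48355261] [1.79879445e+02 6.42666255e-03 1.00166693e+02] [ 0.42676283  0.96882782 -0.43414602]
```

View pics/c7.png

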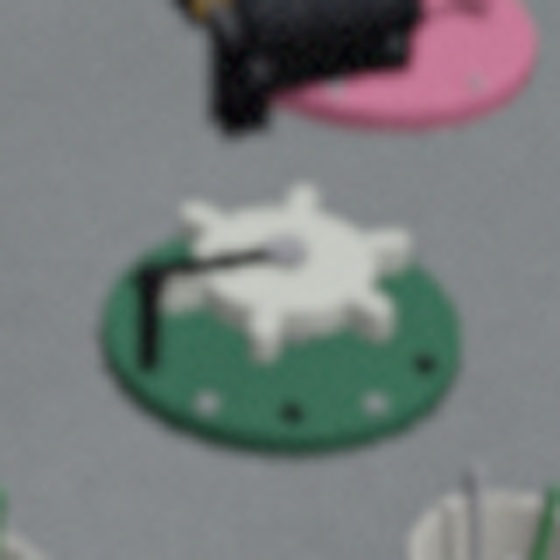

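{"op": "carry_out", "data": {"rows": [[0,0,-0.012,0,1],[0,0,-0.025,0,1],[0,0,-0.038,0,1],[0,0,-0.05,0,1],[0,0,-0.05,0,1],[0.0008,-0.0039,-0.05,4,1],[0.0019,-0.0078,-0.05,8,1],[0.0033,-0.0116,-0.05,12,1],[0.0041,-0.0135,-0.05,14,1],[0.005,-0.0153,-0.05,16,1],[0.0059,-0.0171,-0.05,18,1],[0.0069,-0.0189,-0.05,20,1],[0.0069,-0.0189,-0.05,20,1],[0.0069,-0.0189,-0.05,20,1]]}}

```text
t: 12.35
position: [464.4, 127.9, 42.8]
tool_rot: [179.8, 0.0, 120.1]
contact_force: [-0.3, 0.7, 0.2]
gripper_width: 0.007
```

Run:
```python
from h import *
F=[]
for i in range(4): F.append(observe()["contact_force"]); im,d=imaging.capture("scene")
print(np.mean(F,0))
u,v=303,195;cv2.imwrite("pics/c8.png",cv2.resize(im[v-45:v+35,u-40:u+40],(560,560),interpolation=2));s=observe();print(s["position"],s["tool_rot"])
```

```text
[-0.18817915  0.02559846  0.1312586 ]
[464.12598607 128.06375315  42.56089283] [1.79873963e+02 9.16521672e-03 1.20162497e+02]
```

View pics/c8.png

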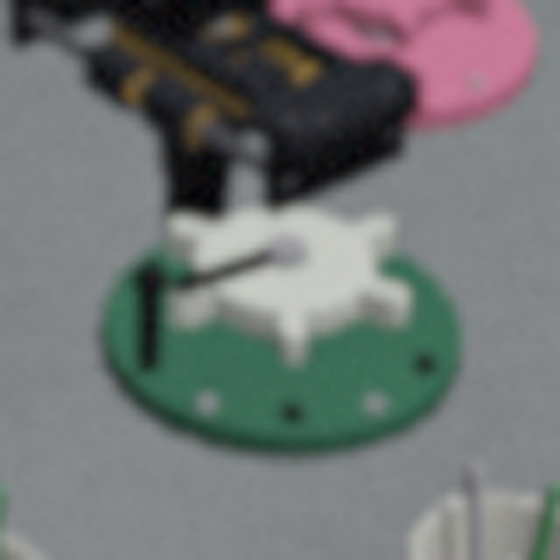

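The wheel has seated: the lugs are back at the detent positions (front lug 292,350) and the ridge is aimed at the peg. Now I'll lift out, clear the view and verify.

{"op": "carry_out", "data": {"rows": [[0,0,0.02,0,1],[0,0,0.05,0,1],[0,0,0.08,0,1],[0,0,0.11,0,1],[0,0,0.15,0,1],[0,0,0.18,0,1],[-0.01,0.03,0.18,0,1],[-0.02,0.06,0.18,0,1],[-0.03,0.09,0.18,0,1],[-0.04,0.12,0.18,0,1],[-0.05,0.15,0.18,0,1],[-0.06,0.18,0.18,0,1],[-0.07,0.21,0.18,0,1],[-0.08,0.24,0.18,0,1],[-0.09,0.27,0.18,0,1],[-0.1,0.3,0.18,0,1],[-0.1,0.3,0.18,0,1],[-0.1,0.3,0.18,0,1]]}}

```text
t: 14.35
position: [363.4, 428.1, 222.2]
tool_rot: [179.9, 0.0, 120.3]
contact_force: [1.4, -0.4, 0.2]
gripper_width: 0.007
```

Run:
```python
from fit import *
im,d=imaging.capture("top");print(fit(im,(514,157)))
im2,_=imaging.capture("scene")
a=cv2.imread("pics/top0.png");print("changed small-wheel px",cv2.absdiff(im[165:210,290:335],a[165:210,290:335]).max(axis=2).__gt__(60).sum())
cv2.imwrite("pics/c9.png",np.hstack([cv2.resize(im[155:235,175:335],(800,400),interpolation=2)]));print(observe()["contact_force"])
```

```text
(array([514.5891984 , 158.21782557,  -8.61637017]), np.float64(-0.9414495372083649))
changed small-wheel px 0
[ 0.50642919 -0.52535036  0.27956739]
```

View pics/c9.png

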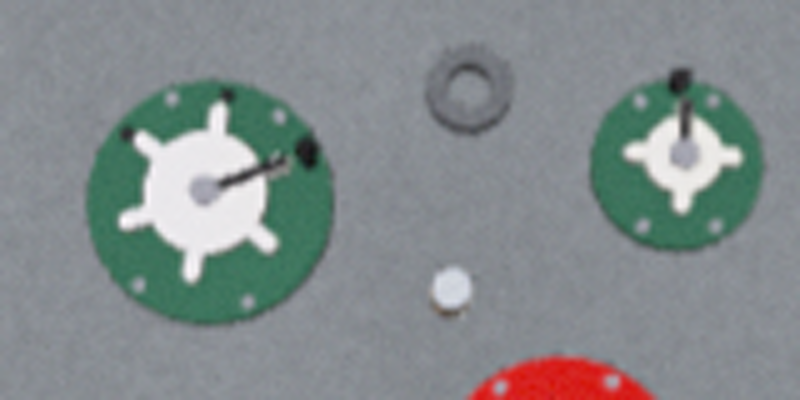

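The ridge (205,190)→(285,160) points at the peg (307,152). The wheel angle of −8.6° matches the starting detent (−8.3°), and the small wheel hasn't changed. I'll hand the job in.

```bash
python3 -c "
from station import job; print(job.close_job())"
```

```text
the job is handed in; nothing more can be done
None
```

The dose counter is up to its mark: the ridge points at the black peg, and the job is handed in (robot clock about 14.5 s of the 72 s allowed).

- **Moves:** The ridge started two clicks short of the peg. I turned the wheel one click anticlockwise with the closed fingertips, let it rest for about 1 s, then gave the last click.
- **What went wrong:** The last click first stopped about 11° short, with no force on the finger. I lifted out, re-entered one gap back and nudged the wheel the rest of the way, so the last click took two pushes. It did not run past the peg.
- **Last checks:** The top picture shows the ridge aimed at the peg. The fitted lug angle was −8.6°, against −8.3° at the starting detent, so the wheel is seated in its click. The smaller wheel's part of the picture is unchanged. The tape, the vial and the part of the red look-alike in view stand as before; I did not compare the other items separately. The arm was clear of everything, with contact force readings under about 1.5 N, which is noise level.

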